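Open the snap-catch book cabinet

ROBOT

A 6-joint arm with a two-finger parallel gripper is mounted at the origin on the work surface. World frame = base frame: x ahead of the robot, y to its left, z up, the work surface at z = 0. Lengths are in mm, angles in rad, forces in N, time in s.
With the tool pointing down it reaches from about 375 to 975 mm from the base axis. Payload 3.8 kg.
Tool frame: the origin (TCP) lies between the finger pads; the fingertips stand 17 mm ahead of it and the grasp point (between the pads) lies 2 mm behind it (manip.finger_overhang is the distance from the TCP to the fingertips, in mm); z points along the fingers, y is the line along which they close (so a half turn about z gives the same grasp; the last joint's range is limited). The gripper opens to 88 mm and grips with 3 to 60 N. Pads are 18 mm wide; open, the fingers measure 123 mm over their backs; the gripper's body (75 mm by 187 mm) begins 45 mm behind the grasp point.
Start: joints at [-1.276, 0.264, 1.604, -0, 1.274, -0.037], TCP at [219.873, -638.18, 255.706] pointing down, gripper open.
Joint ranges: [-2.63, 2.63], [-0.94, 2.18], [0.31, 2.57], [-1.31, 4.45], [0, 2.66], [-2.55, 2.55]. Speed limits (rad/s): [2.57, 2.57, 3.14, 3.14, 3.14, 3.14].

INTERFACE

Orientations are given as a unit quaternion [w, x, y, z].
In Python, from plant import manip gives the robot as it stands.
- The arm moves only by the tool carry_out, never from a script. Its argument "deltas" is a list of rows, each an object of numbers: "x", "y", "z": the shift along the tool's x, y, z in mm; "wx", "wy", "wz": the turn, a rotation vector about the tool's x, y, z in degrees; "grip": the finger opening in mm, from 0 to 88.1. A call has 1 to 12 rows; each row is the pose to reach, as a shift and turn from the pose commanded when the call began, along the tool's axes at that moment; what a row does not reach only later rows make up. A row lasts 1/12 s, in which the tool goes at most 41.7 mm and 7.16 degrees, less where a joint would pass 70% of its speed; a pose out of reach is approached as far as the arm can. A call with a gripper value outside its range is refused whole. The fingers move at their own pace and stop on an object; "force" is the grip in N (left out, the last holds). Time passes only in rows, so rows that repeat a pose let the fingers close. It gives the time, the measured TCP pose, the force, the opening and the grip force at its end, in the units of the state.
- manip.state(): the state, without advancing time (a new reading comes with each control period).
- manip.grab_frame(name): name is "scene" or "side" or "wrist"; returns the picture (400x640x3 uint8, red, green, blue); there is no depth.
- manip.camera_info(name): a dict with "mtx" (3x3 intrinsics, pixels), "R" (3x3) and "t" (3): a world point X has camera coordinates R X + t. Camera axes: x right, y down, z forward; pixel columns grow to the right and rows downward; lengths in mm; the calibration is good to about 2 mm. The wrist camera is an equidistant fisheye: a pixel r from the principal point sees the ray r / f radians off the axis. A picture is of the moment at which its call begins: read the wrist's pose just before it. camera_info takes no time and is no camera call; for the wrist camera it gives the pose at the moment of the call.
- manip.hand_in(): hands the job in; it is judged then, once.
Trained networks look in the newest picture that a camera, given by its name, has taken for a name from the list of things; names that differ only in an ending like _2 or _b are one class to them, and where a whole thing is asked for, a point or a joint stands for the part that bears it (a point fixed in the world has none). Each returns a list of dicts, best first, with "confidence" (0 to 1); they miss things now and then, are a little off and sometimes report something else, mostly with a low value. They report only what shows in the picture. A call takes as long as a camera call.
- manip.search_frame(camera, query): "bbox" ([left, top, right, bottom] as shares, 0 to 1, of the picture: columns of its width, rows of its height, round what is visible of it).
- manip.pinpoint(camera, query): "xy" ([column, row] as shares, 0 to 1, of the picture: columns of its width, rows of its height: a listed point, or the origin of a listed thing).
The state is a dict: "time_s": time; "qpos": joint angles; "dq": joint speeds; "joint_efforts": joint torques, N m; "tool_pos": TCP position; "tcp_rot": TCP orientation; "wrist_force": force on the tool from outside, world axes, zero at the start; "torque": the same for the moment, N m; "gripper_width": opening from 0.0 (shut) to 1.0 (fully open); "finger_force": force on a finger pad.
Only numpy, scipy, OpenCV 4.12 (cv2) and the standard library are available. Lean on these libraries where they do the work, as an engineer would, in place of code of your own. Each camera call takes 0.05 s, during which the arm holds its last target. There are 200 camera calls.

TASK

Open up the small two-leaf book cabinet on the table so that its books can be reached. Press the raised red end of the rocker catch on its top until it snaps over and stays over, then swing open the leaf that it held (the one with the brass strip), and after that the other leaf, until each stands at least 60 degrees open; leave the catch snapped over, and leave the bowl, the mug and the two loose books where they are.

Things in the scene. Friction and masses are not known exactly. Their poses are not given: they have to be found in the camera images.
- cabinet: Fixed dark cabinet, 216 deep (x, leaves included) x 340 wide (y) x 230 high. Origin at the centre of its underside, on the table; x points to its back, y to its left seen from the robot. The front face of its two shut grey leaves is the plane x = -108. It stands anywhere within 70 x 180 mm, turned up to 0.2 rad. The books inside are only for show.
- rocker (a joint): Angle of the over-centre rocker catch on the cabinet's top: a brass bar that seesaws about the cabinet's x axis, its pivot 245 above the table. -0.18 = locked (start): red paddle at its right end up, tongue at its left end down before the left leaf. +0.18 = snapped over, leaf free. A spring drives it from 0 to the nearer end, where it stays. Pressing the paddle takes at most about 5 N.
- paddle_top (a point): Centre of the upper face of the red paddle (36 along x, 44 along y, 8 thick), 55 from the pivot; it moves with the rocker: 259 above the table at the start, 249 with the rocker level, 239 when snapped over.
- tongue (a point): Middle of the lower end of the brass tongue (12 x 30 mm), 55 left of the pivot and 10 before the leaves' front face. Moves with the rocker: 10 below the left leaf's upper edge when locked, 10 above it when snapped over.
- leaf_a (a joint): Opening of the left leaf, hinged at y = +170, in rad: 0 = shut, 1.9 = stop, growing towards the robot. Grey panel 168 wide, 220 high, 16 thick, about 0.6 kg, upper edge 230 above the table. The tongue holds it shut until the rocker is over. A brass strip on its free edge overlaps the front of the right leaf by 12, so it opens first. Light friction (about 1 N at the handle); stays where left.
- leaf_a_bar_top (a point): Top end of the left leaf's handle: a vertical round bar, 12 thick, 110 long, axis 42 before the leaf's face and 130 from its hinge line, top level with the leaf's upper edge (230 above the table). Two 10 mm stems join it to the leaf, the upper one 58 below the top, so the top 50 mm is free all round, to grip from above. Moves with the leaf.
- leaf_a_hinge (a point): Point on the vertical hinge line of the left leaf, at the front face and the height of its upper edge.
- leaf_b (a joint): Opening angle of the right leaf (hinged at the cabinet's right edge, y = -170), in rad: 0 = shut, 1.9 = stop, growing as it swings out towards the robot. Same size, weight and friction as the left one. Its free edge lies behind the brass strip, so it is held by the left leaf (and would drag it along) until that one is out of the way.
- leaf_b_bar_top (a point): Top end of the handle bar of the right leaf; bar, stems and distances as on the left leaf, mirrored (the two bars are 80 apart when shut). Moves with the leaf.
- leaf_b_hinge (a point): Point on the vertical hinge line of the right leaf, at the front face and the height of its upper edge.
- bowl: Loose blue ceramic bowl, 100 across, 50 high, standing at the back of the cabinet's top. Origin at the centre of its underside. To be left alone.
- mug: Loose white mug, 80 across, 90 high, standing on the table beside the cabinet. Origin at the centre of its underside. To be left alone.
- books: Two loose books lying one on the other, 130 x 90 x 48 in all, on the table beside the cabinet; they count as one thing. Origin at the centre of the underside. To be left alone.

How it is judged (in metres and radians):
On the way, in this order (a step that is already met when the one before it is completed fails the run):
1. the rocker catch is snapped over while both leaves are still shut (value of joint rocker above 0.12 rad and value of joint each of leaf_a, leaf_b below 0.1 rad), for 0.2 s.
2. the left leaf (brass strip) is well open while the right leaf is still nearly shut (value of joint leaf_a above 0.5 rad and value of joint leaf_b below 0.3 rad), for 0.2 s.
At the end, for the whole second after the job is handed in: The rocker is snapped over (above 0.12 rad), both leaves stand still and are open by at least 1.03 rad (just under 60 degrees), and the bowl is within 20 mm, the mug and the books within 30 mm of where they stood (value of joint rocker above 0.12 rad and value of joint each of leaf_a, leaf_b above 1.03 rad and velocity of joint leaf_a between -0.1 and 0.1 rad/s and velocity of joint leaf_b between -0.1 and 0.1 rad/s and distance of bowl from where it was at the start of the episode below 0.02 m and distance of each of mug, books from where it was at the start of the episode below 0.03 m); the robot touches nothing.
It fails at once if the blue bowl on the cabinet top is shifted by more than 20 mm or tipped (distance of bowl from where it was at the start of the episode above 0.02 m or angle between bowl's own z axis and vertical above 0.35 rad).
It fails at once if the mug is shifted by more than 30 mm or tipped (distance of mug from where it was at the start of the episode above 0.03 m or angle between mug's own z axis and vertical above 0.35 rad).
It fails at once if the pair of stacked books is shifted by more than 30 mm or tipped (distance of books from where it was at the start of the episode above 0.03 m or angle between books's own z axis and vertical above 0.35 rad).
It also fails if it takes over 67 s, if anything falls off the work surface, if the arm or the gripper's body presses on something with over 40 N, if the wrist force passes 120 N, or if a joint passes its speed limit or range.

## Working session

There is one attempt and no reset: what is moved stays moved. The work goes in short steps, Python scripts to look and compute and a tool call to move; the robot and the scene stay as the last step left them, time stands still between calls to the robot, and variables do not carry over. Pictures are saved under pics/ and viewed, at most 10 in all, crops included, and the job is handed in when it is done.

Besides the shell and the picture viewer there is one more tool, called by a JSON object that holds its "name" and its "arguments". carry_out: Moves the arm, as the interface text tells. Its arguments: {"type":"object","properties":{"deltas":{"type":"array"},"force":{"type":"number"}},"required":["deltas"]}

```bash
ls; mkdir -p pics
cat > m1.py <<'E'
from plant import manip
import numpy as np, cv2, json
s=manip.state(); print(s['time_s'],s['tool_pos'],s['tcp_rot'],s['gripper_width'])
for c in ['scene','side']:
    im=manip.grab_frame(c); cv2.imwrite(f'pics/{c}0.png',im[:,:,::-1])
    ci=manip.camera_info(c); print(c,np.round(-ci['R'].T@ci['t']),np.round(ci['R'],2).tolist(),ci['mtx'][0][0])
    for q in ['paddle_top','tongue','leaf_a_bar_top','leaf_b_bar_top','leaf_a_hinge','leaf_b_hinge','cabinet','bowl','mug','books']:
        r=manip.pinpoint(c,q); print(q,[(round(d['xy'][0]*640,1),round(d['xy'][1]*400,1),round(d['confidence'],2)) for d in r[:3]])
E
python3 m1.py
```

```text
pics
0.0 [ 219.68207311 -637.56328233  254.43269812] [-1.07079230e-03  9.86268630e-01  1.65145452e-01 -1.52466296e-04] 1.0000842517435415
scene [ 395.  435. 1159.] [[-0.83, -0.55, 0.01], [-0.5, 0.74, -0.45], [0.24, -0.38, -0.9]] 394.17568220552795
paddle_top [(337.4, 161.0, 0.69)]
tongue [(326.3, 199.6, 0.83)]
leaf_a_bar_top [(336.9, 206.8, 0.79)]
leaf_b_bar_top [(357.4, 187.1, 0.93)]
leaf_a_hinge [(295.2, 227.9, 0.73)]
leaf_b_hinge [(377.9, 145.9, 0.73)]
cabinet []
bowl []
mug [(401.3, 169.4, 0.91)]
books [(275.7, 308.2, 0.78)]
side [ 269. -742.  894.] [[0.88, -0.48, -0.02], [-0.33, -0.56, -0.76], [0.36, 0.67, -0.65]] 491.9790954916437
paddle_top [(328.7, 190.2, 0.86)]
tongue [(295.1, 179.4, 0.67)]
leaf_a_bar_top [(280.5, 178.8, 0.8)]
leaf_b_bar_top [(295.9, 204.8, 0.95)]
leaf_a_hinge [(285.0, 142.1, 0.68), (341.5, 242.1, 0.17)]
leaf_b_hinge [(342.4, 239.6, 0.77)]
cabinet []
bowl [(382.3, 184.7, 0.97)]
mug []
books [(255.6, 190.0, 0.63)]
```

```bash
cat > m2.py <<'E'
from plant import manip
import numpy as np
from scipy.optimize import least_squares
O={}
O['scene']=dict(paddle=(337.4,161),tongue=(326.3,199.6),ba=(336.9,206.8),bb=(357.4,187.1),ha=(295.2,227.9),hb=(377.9,145.9))
O['side']=dict(paddle=(328.7,190.2),tongue=(295.1,179.4),ba=(280.5,178.8),bb=(295.9,204.8),ha=(285,142.1),hb=(342.4,239.6))
px=None
P=dict(tongue=(-118,None,220),ba=(-150,40,230),bb=(-150,-40,230),ha=(-108,170,230),hb=(-108,-170,230),paddle=(None,None,259))
CI={c:manip.camera_info(c) for c in O}
def proj(c,X):
    i=CI[c]; p=i['mtx']@(i['R']@X+i['t']); return p[:2]/p[2]
def f(v):
    x,y,t,pvy,pdx=v; r=[]
    for c in O:
        for k,uv in O[c].items():
            p=P[k]; p=(pdx if p[0] is None else p[0], {'tongue':pvy+55,'paddle':pvy-54}.get(k,p[1]), p[2])
            X=np.array([x+np.cos(t)*p[0]-np.sin(t)*p[1],y+np.sin(t)*p[0]+np.cos(t)*p[1],p[2]])
            r.append(proj(c,X)-uv)
    return np.ravel(r)
s=least_squares(f,[650,0,0,0,-90],loss='soft_l1'); print(np.round(s.x,3)); print(np.round(f(s.x).reshape(2,-1,2),1).tolist())
x,y,t,pvy,pdx=s.x
def W(a,b): return np.round([x+np.cos(t)*a-np.sin(t)*b,y+np.sin(t)*a+np.cos(t)*b])
print('paddle',W(pdx,pvy-54),'ba',W(-150,40),'bb',W(-150,-40),'ha',W(-108,170),'hb',W(-108,-170))
def back(c,uv,z):
    i=CI[c]; d=i['R'].T@np.linalg.solve(i['mtx'],[*uv,1]); o=-i['R'].T@i['t']; return np.round(o+d*(z-o[2])/d[2])
print('mug',back('scene',(401.3,169.4),0),'books',back('scene',(275.7,308.2),0),back('side',(255.6,190),0),'bowl',back('side',(382.3,184.7),230))
E
python3 m2.py
```

```text
[ 7.36501e+02 -3.30670e+01 -1.47000e-01 -5.31100e+00 -8.32110e+01]
[[[6.8, -1.1], [0.3, 1.4], [1.4, -2.5], [0.3, -2.7], [-2.8, 0.5], [-2.4, -0.1]], [[0.1, -0.7], [1.1, -2.0], [2.9, 1.0], [-0.8, -2.3], [-1.1, 1.8], [-4.3, -0.1]]]
paddle [645. -80.] ba [594.  28.] bb [582. -51.] ha [655. 151.] hb [ 605. -185.]
mug [ 535. -304.    0.] books [615. 310.   0.] [618. 293.  -0.] bowl [769. -93. 230.]
```

View pics/scene0.png

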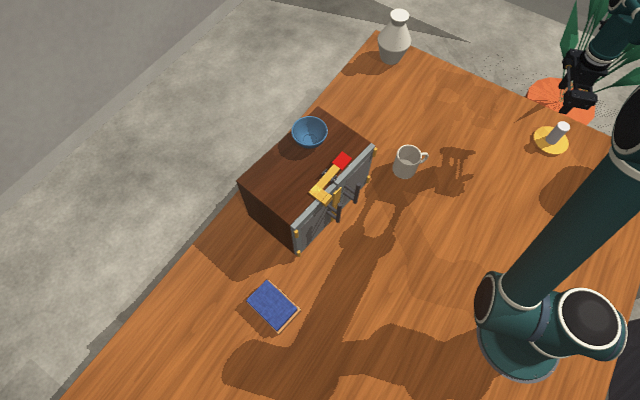

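View pics/side0.png

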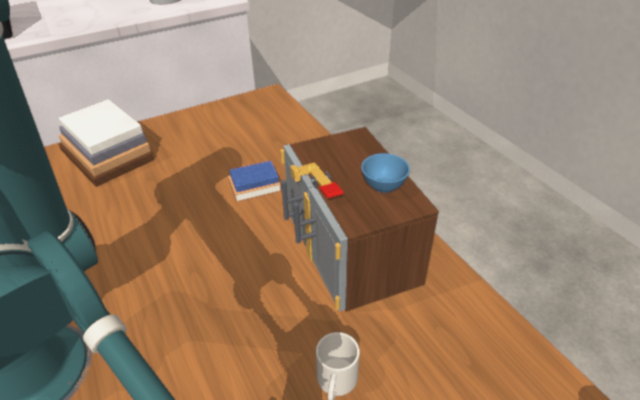

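The scene picture shows the cabinet with its shut leaves facing the robot, the red paddle near (342,160), the bowl at (310,130) behind it, the mug at (407,160) and the books at (272,305). The side picture shows the paddle at (332,190) and the bowl at (385,172), with the mug well clear of the right leaf. The networks' points fit. Next I go above the paddle.

{"name": "carry_out", "arguments": {"deltas": [{"x":0,"y":0,"z":-40},{"x":0,"y":0,"z":-80},{"x":583,"y":-388,"z":-90,"wz":-62.6},{"x":583,"y":-388,"z":-90,"wz":-62.6},{"x":583,"y":-388,"z":-90,"wz":-62.6},{"x":583,"y":-388,"z":-90,"wz":-62.6},{"x":583,"y":-388,"z":-90,"wz":-62.6},{"x":583,"y":-388,"z":-90,"wz":-62.6},{"x":583,"y":-388,"z":-90,"wz":-62.6},{"x":583,"y":-388,"z":-90,"wz":-62.6},{"x":583,"y":-388,"z":-90,"wz":-62.6},{"x":583,"y":-388,"z":-90,"wz":-62.6}]}}

```text
$.deltas[0]: bad value
```

```bash
cat > h.py <<'E'
from plant import manip
import numpy as np
from scipy.spatial.transform import Rotation as Rn
CX,CY,CT=736.5,-33.1,-0.147
def W(a,b,c=None):
    c=c or (CX,CY,CT); return np.array([c[0]+np.cos(c[2])*a-np.sin(c[2])*b,c[1]+np.sin(c[2])*a+np.cos(c[2])*b])
def go(p,yaw):
    "tool deltas to world p (mm), tool down with x axis at yaw"
    s=manip.state(); w,x,y,z=s['tcp_rot']; R=Rn.from_quat([x,y,z,w])
    T=Rn.from_matrix(np.array([[np.cos(yaw),np.sin(yaw),0],[np.sin(yaw),-np.cos(yaw),0],[0,0,-1]]))
    d=R.inv().apply(np.array(p)-s['tool_pos']); r=(R.inv()*T).as_rotvec(degrees=True)
    print('t',round(s['time_s'],2),'pos',np.round(s['tool_pos'],1),'F',np.round(s['wrist_force'],1),'delta',np.round(d,1),'turn',np.round(r,1))
E
python3 -c "
from h import *
go([645,-80,345],1.424); print(manip.state()['qpos'])"
```

```text
t 1.1 pos [ 219.9 -638.2  255.7] F [ 0.1 -0.2  0.3] delta [ 583.8 -389.3  -89.3] turn [ -0.   -0.  -62.6]
[-1.27591022e+00  2.63902391e-01  1.60398758e+00  4.51967092e-07
  1.27372192e+00 -3.69073286e-02]
```

{"name": "carry_out", "arguments": {"deltas": [{"x":0,"y":0,"z":-40,"wx":0,"wy":0,"wz":0,"grip":0},{"x":0,"y":0,"z":-80,"wx":0,"wy":0,"wz":0,"grip":0},{"x":583,"y":-388,"z":-90,"wx":0,"wy":0,"wz":-62.6,"grip":0},{"x":583,"y":-388,"z":-90,"wx":0,"wy":0,"wz":-62.6,"grip":0},{"x":583,"y":-388,"z":-90,"wx":0,"wy":0,"wz":-62.6,"grip":0},{"x":583,"y":-388,"z":-90,"wx":0,"wy":0,"wz":-62.6,"grip":0},{"x":583,"y":-388,"z":-90,"wx":0,"wy":0,"wz":-62.6,"grip":0},{"x":583,"y":-388,"z":-90,"wx":0,"wy":0,"wz":-62.6,"grip":0},{"x":583,"y":-388,"z":-90,"wx":0,"wy":0,"wz":-62.6,"grip":0},{"x":583,"y":-388,"z":-90,"wx":0,"wy":0,"wz":-62.6,"grip":0},{"x":583,"y":-388,"z":-90,"wx":0,"wy":0,"wz":-62.6,"grip":0},{"x":583,"y":-388,"z":-90,"wx":0,"wy":0,"wz":-62.6,"grip":0}]}}

```text
time_s: 2.1
tool_pos: [473.4, -305.2, 342.0]
tcp_rot: [0.0, 0.756, 0.655, 0.0]
wrist_force: [0.5, -0.4, 0.3]
gripper_width: 0.115
finger_force: 0.0
```

```bash
python3 -c "
from h import *
go([645,-80,345],1.424); print(manip.state()['qpos'])"
```

```text
t 2.1 pos [ 473.4 -305.2  342. ] F [ 0.5 -0.4  0.3] delta [247.3 137.8  -3. ] turn [0.  0.  0.2]
[-6.16765816e-01  9.52219707e-03  1.73358155e+00 -2.40142118e-05
  1.39771997e+00 -4.74186043e-01]
```

{"name": "carry_out", "arguments": {"deltas": [{"x":240,"y":100,"z":-60,"wx":0,"wy":0,"wz":0,"grip":0},{"x":240,"y":100,"z":-60,"wx":0,"wy":0,"wz":0,"grip":0},{"x":240,"y":100,"z":-60,"wx":0,"wy":0,"wz":0,"grip":0},{"x":240,"y":100,"z":-60,"wx":0,"wy":0,"wz":0,"grip":0},{"x":240,"y":100,"z":-60,"wx":0,"wy":0,"wz":0,"grip":0},{"x":240,"y":100,"z":-60,"wx":0,"wy":0,"wz":0,"grip":0},{"x":240,"y":100,"z":-60,"wx":0,"wy":0,"wz":0,"grip":0},{"x":240,"y":100,"z":-60,"wx":0,"wy":0,"wz":0,"grip":0},{"x":240,"y":100,"z":-60,"wx":0,"wy":0,"wz":0,"grip":0},{"x":240,"y":100,"z":-60,"wx":0,"wy":0,"wz":0,"grip":0}]}}

```text
time_s: 2.93
tool_pos: [606.0, -84.8, 401.2]
tcp_rot: [-0.0, 0.757, 0.653, -0.001]
wrist_force: [-0.4, -0.8, 0.9]
gripper_width: 0.002
finger_force: 0.0
```

```bash
cat > m3.py <<'E'
from h import *
import cv2
from scipy.optimize import least_squares
ci=manip.camera_info('wrist'); im=manip.grab_frame('wrist'); cv2.imwrite('pics/wrist0.png',im[:,:,::-1])
R,t,K=ci['R'],ci['t'],ci['mtx']; o=-R.T@t; print('cam',np.round(o),np.round(R,2).tolist(),K[0][0])
def ray(uv):
    v=(np.array(uv)-K[:2,2])/K[0,0]; r=np.hypot(*v); return R.T@np.array([*(v/r*np.sin(r)),np.cos(r)])
pts={'paddle_top':259,'tongue':220,'leaf_a_bar_top':230,'leaf_b_bar_top':230,'leaf_a_hinge':230,'leaf_b_hinge':230,'bowl':230}
L=dict(leaf_a_bar_top=(-150,40),leaf_b_bar_top=(-150,-40),leaf_a_hinge=(-108,170),leaf_b_hinge=(-108,-170)); M={}
for q,z in pts.items():
    r=manip.pinpoint('wrist',q)
    for d in r[:2]:
        uv=np.array(d['xy'])*[640,400]; e=ray(uv); X=o+e*(z-o[2])/e[2]
        c,s=np.cos(CT),np.sin(CT); D=X[:2]-[CX,CY]
        print(q,np.round(uv),round(d['confidence'],2),'world',np.round(X,1),'cab',np.round([c*D[0]+s*D[1],-s*D[0]+c*D[1]],1))
    if r: 
        uv=np.array(r[0]['xy'])*[640,400]; e=ray(uv); M[q]=(o+e*(z-o[2])/e[2])[:2]
k=[q for q in L if q in M]
f=lambda v: np.ravel([W(*L[q],c=v)-M[q] for q in k])
s=least_squares(f,[CX,CY,CT],loss='soft_l1',f_scale=3); print(k,np.round(s.x,3),np.round(s.fun,1))
go([645,-80,345],1.424)
E
python3 m3.py
```

```text
cam [618.  -5. 530.] [[0.99, -0.15, -0.0], [-0.14, -0.94, 0.31], [-0.05, -0.31, -0.95]] 309.70691628693146
paddle_top [365. 172.] 0.76 world [649.7 -72.8 259. ] cab [-80. -52.]
paddle_top [296. 268.] 0.22 world [ 571.3 -161.8  259. ] cab [-144.6 -151.5]
tongue [324.  61.] 0.55 world [627.9  34.2 220. ] cab [-117.3   50.6]
leaf_a_bar_top [287.  72.] 0.6 world [591.7  27.7 230. ] cab [-152.1   39. ]
leaf_b_bar_top [290. 157.] 0.64 world [581.9 -54.3 230. ] cab [-149.8  -43.7]Traceback (most recent call last):
  File "m3.py", line 20, in <module>
    s=least_squares(f,[CX,CY,CT],loss='soft_l1',f_scale=3); print(k,np.round(s.x,3),np.round(s.fun,1))
    return func(*args, **kwargs)
    vector_fun = VectorFunction(
        fun_wrapped,
    ...<6 lines>...
        workers=workers
    )
    self._update_fun()
    ~~~~~~~~~~~~~~~~^^
    self.f = self.fun_wrapped(xp_copy(self.x))
             ~~~~~~~~~~~~~~~~^^^^^^^^^^^^^^^^^
    return np.atleast_1d(self.fun(x))
                         ~~~~~~~~^^^
    return self.f(x, *self.args, **self.kwargs)
           ~~~~~~^^^^^^^^^^^^^^^^^^^^^^^^^^^^^^
  File "m3.py", line 19, in <lambda>
    f=lambda v: np.ravel([W(*L[q],c=v)-M[q] for q in k])
                          ~^^^^^^^^^^^
  File "h.py", line 6, in W
    c=c or (CX,CY,CT); return np.array([c[0]+np.cos(c[2])*a-np.sin(c[2])*b,c[1]+np.sin(c[2])*a+np.cos(c[2])*b])
      ^^^^^^^^^^^^^^^
ValueError: The truth value of an array with more than one element is ambiguous. Use a.any() or a.all()
```

View pics/wrist0.png

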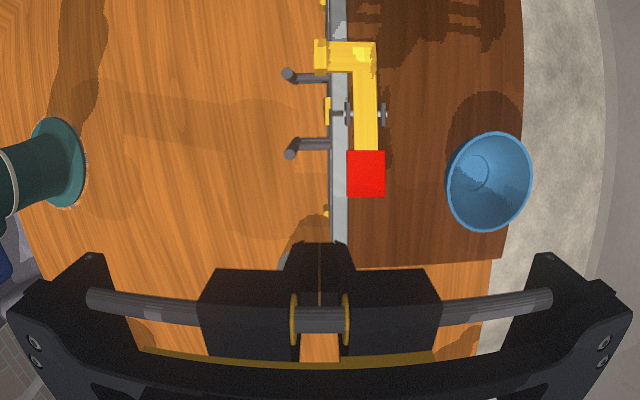

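The picture shows the red paddle at (365,173), the bar tops at (287,72) and (290,155), and the bowl at (490,180). That agrees with the fit to a few mm, so I press now.

```bash
sed -i 's/c=c or (CX,CY,CT)/c=(CX,CY,CT) if c is None else c/' h.py; python3 -c "
from h import *
go([648,-78,320],1.424)"
```

```text
t 3.33 pos [606.3 -84.8 401.6] F [-0.1  0.2  0.9] delta [12.9 40.3 81.6] turn [-0.  0. -0.]
```

{"name": "carry_out", "arguments": {"deltas": [{"x":13,"y":40,"z":40,"wx":0,"wy":0,"wz":0,"grip":0},{"x":13,"y":40,"z":80,"wx":0,"wy":0,"wz":0,"grip":0},{"x":13,"y":40,"z":100,"wx":0,"wy":0,"wz":0,"grip":0},{"x":13,"y":40,"z":115,"wx":0,"wy":0,"wz":0,"grip":0},{"x":13,"y":40,"z":125,"wx":0,"wy":0,"wz":0,"grip":0},{"x":13,"y":40,"z":130,"wx":0,"wy":0,"wz":0,"grip":0},{"x":13,"y":40,"z":135,"wx":0,"wy":0,"wz":0,"grip":0},{"x":13,"y":40,"z":140,"wx":0,"wy":0,"wz":0,"grip":0},{"x":13,"y":40,"z":144,"wx":0,"wy":0,"wz":0,"grip":0},{"x":13,"y":40,"z":146,"wx":0,"wy":0,"wz":0,"grip":0},{"x":13,"y":40,"z":146,"wx":0,"wy":0,"wz":0,"grip":0}]}}

```text
time_s: 4.25
tool_pos: [648.8, -77.2, 257.9]
tcp_rot: [0.001, 0.757, 0.653, 0.001]
wrist_force: [-0.6, -0.2, 3.6]
gripper_width: 0.005
finger_force: 1.5
```

{"name": "carry_out", "arguments": {"deltas": [{"x":0,"y":0,"z":-40,"wx":0,"wy":0,"wz":0,"grip":60},{"x":0,"y":0,"z":-80,"wx":0,"wy":0,"wz":0,"grip":60},{"x":97,"y":-70,"z":-100,"wx":0,"wy":0,"wz":-90,"grip":60},{"x":97,"y":-70,"z":-100,"wx":0,"wy":0,"wz":-90,"grip":60},{"x":97,"y":-70,"z":-100,"wx":0,"wy":0,"wz":-90,"grip":60},{"x":97,"y":-70,"z":-100,"wx":0,"wy":0,"wz":-90,"grip":60},{"x":97,"y":-70,"z":-100,"wx":0,"wy":0,"wz":-90,"grip":60},{"x":97,"y":-70,"z":-100,"wx":0,"wy":0,"wz":-90,"grip":60},{"x":97,"y":-70,"z":-100,"wx":0,"wy":0,"wz":-90,"grip":60},{"x":97,"y":-70,"z":-100,"wx":0,"wy":0,"wz":-90,"grip":60},{"x":97,"y":-70,"z":-100,"wx":0,"wy":0,"wz":-90,"grip":60},{"x":97,"y":-70,"z":-100,"wx":0,"wy":0,"wz":-90,"grip":60}]}}

```text
time_s: 5.25
tool_pos: [593.1, 29.2, 356.5]
tcp_rot: [0.001, 0.228, 0.974, 0.0]
wrist_force: [0.1, 0.3, 1.0]
gripper_width: 0.677
finger_force: 0.0
```

{"name": "carry_out", "arguments": {"deltas": [{"x":0,"y":0,"z":0,"wx":0,"wy":0,"wz":-10,"grip":60},{"x":0,"y":0,"z":0,"wx":0,"wy":0,"wz":-17,"grip":60},{"x":0,"y":0,"z":0,"wx":0,"wy":0,"wz":-17,"grip":60},{"x":0,"y":0,"z":0,"wx":0,"wy":0,"wz":-17,"grip":60}]}}

```text
time_s: 5.58
tool_pos: [593.1, 29.2, 356.5]
tcp_rot: [0.001, 0.085, 0.996, 0.0]
wrist_force: [0.1, 0.6, 0.4]
gripper_width: 0.679
finger_force: 0.0
```

```bash
sed -i 's/wrist0/wrist1/; s/go(.*/b=s.x;print("bars",W(-150,40,b),W(-150,-40,b)); go([592.5,28,330],2.995)/' m3.py; python3 m3.py; python3 -c "
from h import *
import cv2
im=manip.grab_frame('side');cv2.imwrite('pics/side1.png',cv2.resize(im[110:270,230:430,::-1],(800,600)))"
```

```text
cam [514.  43. 485.] [[0.17, 0.99, 0.0], [0.94, -0.16, 0.31], [0.31, -0.05, -0.95]] 309.70691628693146
paddle_top [219. 275.] 0.72 world [641.8 -68.9 259. ] cab [-88.4 -49.3]
paddle_top [451. 234.] 0.63 world [637.  137.3 259. ] cab [-123.4  154. ]
tongue [343. 232.] 0.6 world [635.   45.1 220. ] cab [-111.8   62.5]
leaf_a_bar_top [316. 195.] 0.69 world [592.7  27.5 230. ] cab [-151.2   38.9]
leaf_b_bar_top [228. 198.] 0.91 world [581.7 -50.4 230. ] cab [-150.6  -39.8]
leaf_a_hinge [451. 233.] 0.7 world [652.2 148.9 230. ] cab [-110.   167.7]
leaf_b_hinge [123. 240.] 0.97 world [ 606.6 -184.3  230. ] cab [-106.4 -168.6]
bowl [243. 352.] 0.73 world [768.2 -91.2 230. ] cab [ 39.8 -52.9]
['leaf_a_bar_top', 'leaf_b_bar_top', 'leaf_a_hinge', 'leaf_b_hinge'] [ 7.36095e+02 -3.20590e+01 -1.36000e-01] [ 0.3  0.4  0.3 -0.9 -0.   2.1 -0.6 -1.5]
bars [592.91898677  27.94576351] [582.05229165 -51.31276875]
t 5.98 pos [592.9  29.1 355.7] F [ 0.9 -0.4  0.4] delta [ 0.2 -1.1 25.7] turn [ 0.   0.  -1.4]
```

View pics/side1.png

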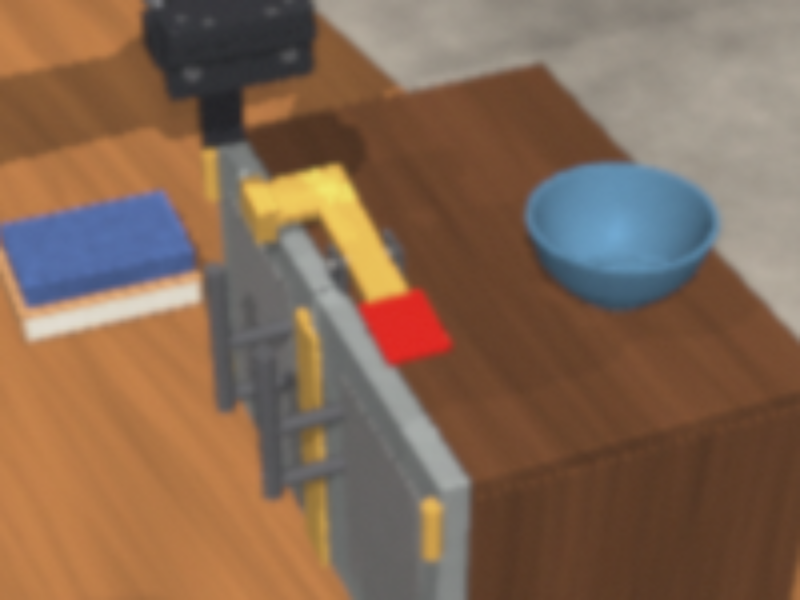

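View pics/wrist1.png

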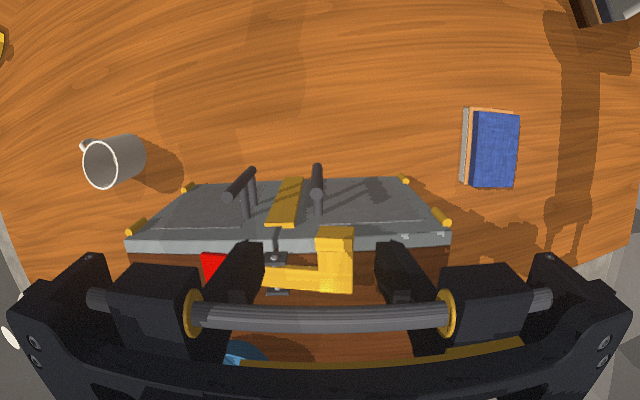

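The side crop shows the red paddle flat and the tongue at (260,210) clear above the left leaf's edge, so the catch is over. In the wrist picture the left bar top at (316,170) lies midway between the fingers. Now I go down and grip.

{"name": "carry_out", "arguments": {"deltas": [{"x":3,"y":-1,"z":40,"wx":0,"wy":0,"wz":0,"grip":60},{"x":3,"y":-1,"z":80,"wx":0,"wy":0,"wz":0,"grip":60},{"x":3,"y":-1,"z":105,"wx":0,"wy":0,"wz":0,"grip":60},{"x":3,"y":-1,"z":120,"wx":0,"wy":0,"wz":0,"grip":60},{"x":3,"y":-1,"z":131,"wx":0,"wy":0,"wz":0,"grip":60},{"x":3,"y":-1,"z":131,"wx":0,"wy":0,"wz":0,"grip":60},{"x":3,"y":-1,"z":131,"wx":0,"wy":0,"wz":0,"grip":5},{"x":3,"y":-1,"z":131,"wx":0,"wy":0,"wz":0,"grip":5},{"x":3,"y":-1,"z":131,"wx":0,"wy":0,"wz":0,"grip":5},{"x":3,"y":-1,"z":131,"wx":0,"wy":0,"wz":0,"grip":5},{"x":3,"y":-1,"z":131,"wx":0,"wy":0,"wz":0,"grip":5},{"x":3,"y":-1,"z":131,"wx":0,"wy":0,"wz":0,"grip":5}], "force": 15}}

```text
time_s: 7.03
tool_pos: [590.2, 28.6, 225.5]
tcp_rot: [0.001, 0.085, 0.996, 0.0]
wrist_force: [0.0, 0.5, -0.1]
gripper_width: 0.253
finger_force: 0.0
```

```bash
cat > arc.py <<'E'
from h import *
import sys
# bar displacement in tool frame for leaf opening; sgn=+1 leaf a (cab y = left), -1 leaf b
sgn=int(sys.argv[1]); t=float(sys.argv[2]) if len(sys.argv)>2 else -0.14
s=manip.state(); w,x,y,z=s['tcp_rot']; R=Rn.from_quat([x,y,z,w])
for th in [5,10,15,20,25,30,35,40,45,50,55,60,65,70,75]:
    a=np.radians(th); c,sn=np.cos(a),np.sin(a)
    d=np.array([-42*c-130*sn+42, sgn*(42*sn-130*c+130)])
    dw=[np.cos(t)*d[0]-np.sin(t)*d[1],np.sin(t)*d[0]+np.cos(t)*d[1],0]
    print(th,np.round(R.inv().apply(dw),1))
print(s['time_s'],s['tool_pos'],s['gripper_width'],s['finger_force'],s['wrist_force'],s['qpos'])
E
python3 arc.py 1
```

```text
5 [11.3  3.8 -0. ]
10 [22.2  8.6 -0. ]
15 [32.7 14.3 -0. ]
20 [42.6 20.9 -0.1]
25 [51.9 28.4 -0.1]
30 [60.5 36.6 -0.1]
35 [68.4 45.5 -0.1]
40 [75.5 55.1 -0.1]
45 [81.7 65.3 -0.1]
50 [86.9 76.  -0.1]
55 [91.3 87.1 -0.1]
60 [94.6 98.5 -0.1]
65 [ 9.700e+01  1.102e+02 -1.000e-01]
70 [ 9.830e+01  1.221e+02 -1.000e-01]
75 [ 9.86e+01  1.34e+02 -1.00e-01]
7.0333 [590.17600281  28.59343296 225.48984   ] 0.25299206142530256 0.0 [ 0.02852865  0.54849369 -0.1026272 ] [ 6.26341066e-03  1.26279872e-01  1.82383927e+00 -1.20558681e-05
  1.19015476e+00 -1.39403651e+00]
```

{"name": "carry_out", "arguments": {"deltas": [{"x":0,"y":0,"z":0,"wx":0,"wy":0,"wz":0,"grip":5},{"x":0,"y":0,"z":0,"wx":0,"wy":0,"wz":0,"grip":5},{"x":0,"y":0,"z":0,"wx":0,"wy":0,"wz":0,"grip":5},{"x":0,"y":0,"z":0,"wx":0,"wy":0,"wz":0,"grip":5},{"x":0,"y":0,"z":0,"wx":0,"wy":0,"wz":0,"grip":5},{"x":0,"y":0,"z":0,"wx":0,"wy":0,"wz":0,"grip":5}], "force": 25}}

```text
time_s: 7.53
tool_pos: [589.4, 27.4, 225.0]
tcp_rot: [-0.0, 0.085, 0.996, -0.001]
wrist_force: [-1.9, -4.4, 3.4]
gripper_width: 0.126
finger_force: 25.0
```

{"name": "carry_out", "arguments": {"deltas": [{"x":5,"y":2,"z":0,"wx":0,"wy":0,"wz":2,"grip":5},{"x":11.3,"y":3.8,"z":0,"wx":0,"wy":0,"wz":5,"grip":5},{"x":16.8,"y":6.1,"z":0,"wx":0,"wy":0,"wz":7.5,"grip":5},{"x":22.2,"y":8.6,"z":0,"wx":0,"wy":0,"wz":10,"grip":5},{"x":27.5,"y":11.4,"z":0,"wx":0,"wy":0,"wz":12.5,"grip":5},{"x":32.7,"y":14.3,"z":0,"wx":0,"wy":0,"wz":15,"grip":5},{"x":37.7,"y":17.6,"z":0,"wx":0,"wy":0,"wz":17.5,"grip":5},{"x":42.6,"y":20.9,"z":0,"wx":0,"wy":0,"wz":20,"grip":5},{"x":51.9,"y":28.4,"z":0,"wx":0,"wy":0,"wz":25,"grip":5},{"x":60.5,"y":36.6,"z":0,"wx":0,"wy":0,"wz":30,"grip":5},{"x":68.4,"y":45.5,"z":0,"wx":0,"wy":0,"wz":35,"grip":5},{"x":68.4,"y":45.5,"z":0,"wx":0,"wy":0,"wz":35,"grip":5}]}}

```text
time_s: 8.53
tool_pos: [528.6, 86.0, 225.0]
tcp_rot: [-0.001, 0.381, 0.924, -0.0]
wrist_force: [-4.2, -2.6, 4.7]
gripper_width: 0.129
finger_force: 25.0
```

```bash
cat > arc2.py <<'E'
from h import *
import sys
sgn=int(sys.argv[1]); t0=np.radians(float(sys.argv[2])); t=-0.14
s=manip.state(); w,x,y,z=s['tcp_rot']; R=Rn.from_quat([x,y,z,w])
b=lambda a: np.array([-42*np.cos(a)-130*np.sin(a), sgn*(42*np.sin(a)-130*np.cos(a))])
for th in range(0,45,5):
    d=b(t0+np.radians(th))-b(t0)
    dw=[np.cos(t)*d[0]-np.sin(t)*d[1],np.sin(t)*d[0]+np.cos(t)*d[1],0]
    print(th,np.round(R.inv().apply(dw),1))
print(s['time_s'],np.round(s['tool_pos'],1),s['gripper_width'],s['finger_force'],np.round(s['wrist_force'],1),np.round(s['qpos'],2))
E
python3 arc2.py 1 35
```

```text
0 [0. 0. 0.]
5 [11.3  3.8  0. ]
10 [22.2  8.6  0. ]
15 [32.7 14.3  0. ]
20 [42.6 20.9  0. ]
25 [51.9 28.3  0.1]
30 [60.6 36.5  0.1]
35 [68.4 45.4  0.1]
40 [75.5 55.   0.1]
8.5333 [528.6  86.  225. ] 0.1287055901109516 24.998038541525602 [-4.2 -2.6  4.7] [ 0.11  0.02  1.94  0.    1.18 -0.67]
```

Same arc again in the turned frame.

{"name": "carry_out", "arguments": {"deltas": [{"x":5,"y":2,"z":0,"wx":0,"wy":0,"wz":2,"grip":5},{"x":11.3,"y":3.8,"z":0,"wx":0,"wy":0,"wz":5,"grip":5},{"x":22.2,"y":8.6,"z":0,"wx":0,"wy":0,"wz":10,"grip":5},{"x":32.7,"y":14.3,"z":0,"wx":0,"wy":0,"wz":15,"grip":5},{"x":42.6,"y":20.9,"z":0,"wx":0,"wy":0,"wz":20,"grip":5},{"x":51.9,"y":28.4,"z":0,"wx":0,"wy":0,"wz":25,"grip":5},{"x":60.5,"y":36.6,"z":0,"wx":0,"wy":0,"wz":30,"grip":5},{"x":68.4,"y":45.5,"z":0,"wx":0,"wy":0,"wz":35,"grip":5},{"x":75.5,"y":55,"z":0,"wx":0,"wy":0,"wz":40,"grip":5},{"x":75.5,"y":55,"z":0,"wx":0,"wy":0,"wz":40,"grip":5},{"x":75.5,"y":55,"z":0,"wx":0,"wy":0,"wz":40,"grip":5},{"x":75.5,"y":55,"z":0,"wx":0,"wy":0,"wz":40,"grip":5}]}}

```text
time_s: 9.53
tool_pos: [515.1, 177.2, 225.0]
tcp_rot: [-0.0, 0.673, 0.74, 0.0]
wrist_force: [-3.9, 0.7, 4.3]
gripper_width: 0.125
finger_force: 25.0
```

{"name": "carry_out", "arguments": {"deltas": [{"x":0,"y":0,"z":0,"wx":0,"wy":0,"wz":0,"grip":40},{"x":0,"y":0,"z":0,"wx":0,"wy":0,"wz":0,"grip":40},{"x":0,"y":0,"z":0,"wx":0,"wy":0,"wz":0,"grip":40},{"x":0,"y":0,"z":0,"wx":0,"wy":0,"wz":0,"grip":40},{"x":0,"y":0,"z":-20,"wx":0,"wy":0,"wz":0,"grip":40},{"x":0,"y":0,"z":-50,"wx":0,"wy":0,"wz":0,"grip":40},{"x":0,"y":0,"z":-90,"wx":0,"wy":0,"wz":0,"grip":40},{"x":0,"y":0,"z":-115,"wx":0,"wy":0,"wz":0,"grip":40},{"x":0,"y":0,"z":-125,"wx":0,"wy":0,"wz":0,"grip":40}]}}

```text
time_s: 10.28
tool_pos: [517.2, 177.5, 354.8]
tcp_rot: [0.002, 0.674, 0.739, 0.003]
wrist_force: [0.2, 0.3, 0.4]
gripper_width: 0.455
finger_force: 0.0
```

```bash
python3 -c "
from h import *
go([582,-51,350],-0.14);print(manip.state()['qpos'])"
```

```text
t 10.28 pos [517.2 177.5 354.8] F [0.2 0.3 0.4] delta [-233.5   43.7    4.8] turn [  0.3  -0.5 103.3]
[ 2.85255014e-01 -3.13305004e-02  1.75129372e+00 -2.22330161e-04
  1.41374900e+00  1.93881290e-01]
```

{"name": "carry_out", "arguments": {"deltas": [{"x":-233,"y":43,"z":5,"wx":0,"wy":0,"wz":103,"grip":60},{"x":-233,"y":43,"z":5,"wx":0,"wy":0,"wz":103,"grip":60},{"x":-233,"y":43,"z":5,"wx":0,"wy":0,"wz":103,"grip":60},{"x":-233,"y":43,"z":5,"wx":0,"wy":0,"wz":103,"grip":60},{"x":-233,"y":43,"z":5,"wx":0,"wy":0,"wz":103,"grip":60},{"x":-233,"y":43,"z":5,"wx":0,"wy":0,"wz":103,"grip":60},{"x":-233,"y":43,"z":5,"wx":0,"wy":0,"wz":103,"grip":60},{"x":-233,"y":43,"z":5,"wx":0,"wy":0,"wz":103,"grip":60},{"x":-233,"y":43,"z":5,"wx":0,"wy":0,"wz":103,"grip":60},{"x":-233,"y":43,"z":5,"wx":0,"wy":0,"wz":103,"grip":60},{"x":-233,"y":43,"z":5,"wx":0,"wy":0,"wz":103,"grip":60},{"x":-233,"y":43,"z":5,"wx":0,"wy":0,"wz":103,"grip":60}]}}

```text
time_s: 11.28
tool_pos: [578.8, -51.1, 342.7]
tcp_rot: [-0.0, 0.997, 0.078, -0.001]
wrist_force: [-0.2, -0.2, 0.2]
gripper_width: 0.682
finger_force: 0.0
```

```bash
python3 -c "
from h import *
go([582,-51,350],-0.14);print(manip.state()['qpos'])
import cv2
im=manip.grab_frame('scene');cv2.imwrite('pics/scene2.png',cv2.resize(im[90:330,220:460,::-1],(600,600)))
im=manip.grab_frame('wrist');
for q in ['leaf_b_bar_top','leaf_b_hinge']: print(q,manip.pinpoint('wrist',q)[:2])"
```

```text
t 11.28 pos [578.8 -51.1 342.7] F [-0.2 -0.2  0.2] delta [ 3.2  0.4 -7.3] turn [-0.   0.1 16.9]
[-1.30948160e-01  4.58853252e-02  1.69503913e+00 -9.76214423e-05
  1.40301514e+00  1.28413207e+00]
leaf_b_bar_top [{'xy': [0.5033, 0.5005], 'confidence': 0.56}]
leaf_b_hinge [{'xy': [0.7392, 0.4838], 'confidence': 0.76}]
```

View pics/scene2.png

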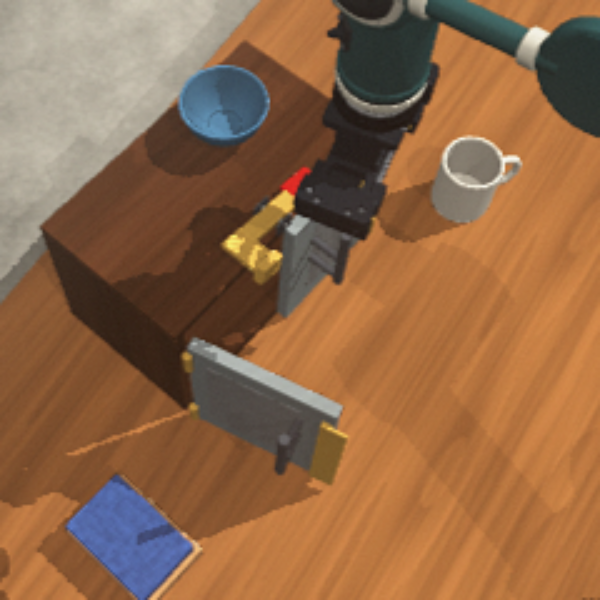

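The left leaf stands about 75° open at (265,410), the tongue is up, and the bowl, mug and books have not moved. The gripper is above the right bar. I finish the turn, go down and grip.

{"name": "carry_out", "arguments": {"deltas": [{"x":0,"y":0,"z":0,"wx":0,"wy":0,"wz":7,"grip":60},{"x":0,"y":0,"z":20,"wx":0,"wy":0,"wz":14,"grip":60},{"x":0,"y":0,"z":50,"wx":0,"wy":0,"wz":17,"grip":60},{"x":0,"y":0,"z":75,"wx":0,"wy":0,"wz":17,"grip":60},{"x":0,"y":0,"z":95,"wx":0,"wy":0,"wz":17,"grip":60},{"x":0,"y":0,"z":110,"wx":0,"wy":0,"wz":17,"grip":60},{"x":0,"y":0,"z":118,"wx":0,"wy":0,"wz":17,"grip":60},{"x":0,"y":0,"z":118,"wx":0,"wy":0,"wz":17,"grip":60},{"x":0,"y":0,"z":118,"wx":0,"wy":0,"wz":17,"grip":5},{"x":0,"y":0,"z":118,"wx":0,"wy":0,"wz":17,"grip":5},{"x":0,"y":0,"z":118,"wx":0,"wy":0,"wz":17,"grip":5},{"x":0,"y":0,"z":118,"wx":0,"wy":0,"wz":17,"grip":5}], "force": 25}}

```text
time_s: 12.48
tool_pos: [580.2, -51.0, 228.2]
tcp_rot: [0.0, 0.998, -0.067, 0.001]
wrist_force: [-0.3, 0.4, 0.0]
gripper_width: 0.401
finger_force: 0.0
```

{"name": "carry_out", "arguments": {"deltas": [{"x":0,"y":0,"z":0,"wx":0,"wy":0,"wz":0,"grip":5},{"x":0,"y":0,"z":0,"wx":0,"wy":0,"wz":0,"grip":5},{"x":0,"y":0,"z":0,"wx":0,"wy":0,"wz":0,"grip":5},{"x":0,"y":0,"z":0,"wx":0,"wy":0,"wz":0,"grip":5},{"x":0,"y":0,"z":0,"wx":0,"wy":0,"wz":0,"grip":5},{"x":0,"y":0,"z":0,"wx":0,"wy":0,"wz":0,"grip":5},{"x":0,"y":0,"z":0,"wx":0,"wy":0,"wz":0,"grip":5},{"x":0,"y":0,"z":0,"wx":0,"wy":0,"wz":0,"grip":5}], "force": 25}}

```text
time_s: 13.15
tool_pos: [579.3, -52.1, 227.0]
tcp_rot: [0.001, 0.998, -0.067, 0.0]
wrist_force: [-1.0, -4.5, 0.8]
gripper_width: 0.125
finger_force: 25.0
```

```bash
python3 arc2.py -1 0
```

```text
0 [0. 0. 0.]
5 [-11.2   4.1   0. ]
10 [-22.    9.2   0. ]
15 [-32.3  15.1   0. ]
20 [-42.  22.   0.]
25 [-51.2  29.7   0. ]
30 [-59.6  38.1   0.1]
35 [-67.2  47.2   0.1]
40 [-74.   57.    0.1]
13.15 [579.3 -52.1 227. ] 0.12513336130218605 24.99840854667127 [-1.  -4.5  0.8] [-0.13  0.11  1.84 -0.    1.19  1.57]
```

{"name": "carry_out", "arguments": {"deltas": [{"x":-5,"y":2,"z":0,"wx":0,"wy":0,"wz":-2,"grip":5},{"x":-11.2,"y":4.1,"z":0,"wx":0,"wy":0,"wz":-5,"grip":5},{"x":-16.7,"y":6.6,"z":0,"wx":0,"wy":0,"wz":-7.5,"grip":5},{"x":-22,"y":9.2,"z":0,"wx":0,"wy":0,"wz":-10,"grip":5},{"x":-27.2,"y":12.1,"z":0,"wx":0,"wy":0,"wz":-12.5,"grip":5},{"x":-32.3,"y":15.1,"z":0,"wx":0,"wy":0,"wz":-15,"grip":5},{"x":-42,"y":22,"z":0,"wx":0,"wy":0,"wz":-20,"grip":5},{"x":-51.2,"y":29.7,"z":0,"wx":0,"wy":0,"wz":-25,"grip":5},{"x":-59.6,"y":38.1,"z":0,"wx":0,"wy":0,"wz":-30,"grip":5},{"x":-67.2,"y":47.2,"z":0,"wx":0,"wy":0,"wz":-35,"grip":5},{"x":-67.2,"y":47.2,"z":0,"wx":0,"wy":0,"wz":-35,"grip":5},{"x":-67.2,"y":47.2,"z":0,"wx":0,"wy":0,"wz":-35,"grip":5}]}}

```text
time_s: 14.15
tool_pos: [507.8, -90.6, 227.0]
tcp_rot: [0.002, 0.972, 0.235, 0.002]
wrist_force: [5.6, -5.9, -3.9]
gripper_width: 0.121
finger_force: 25.0
```

```bash
python3 arc2.py -1 35
```

```text
0 [0. 0. 0.]
5 [-11.2   4.1  -0. ]
10 [-22.    9.2  -0. ]
15 [-32.3  15.2  -0. ]
20 [-42.  22.  -0.]
25 [-51.1  29.7   0. ]
30 [-59.5  38.1   0. ]
35 [-67.2  47.3   0.1]
40 [-74.   57.1   0.1]
14.15 [507.8 -90.6 227. ] 0.12140890853573427 25.001850938424468 [ 5.6 -5.9 -3.9] [-0.22 -0.02  1.98 -0.    1.18  0.87]
```

{"name": "carry_out", "arguments": {"deltas": [{"x":-5,"y":2,"z":0,"wx":0,"wy":0,"wz":-2,"grip":5},{"x":-11.2,"y":4.1,"z":0,"wx":0,"wy":0,"wz":-5,"grip":5},{"x":-22,"y":9.2,"z":0,"wx":0,"wy":0,"wz":-10,"grip":5},{"x":-32.3,"y":15.1,"z":0,"wx":0,"wy":0,"wz":-15,"grip":5},{"x":-42,"y":22,"z":0,"wx":0,"wy":0,"wz":-20,"grip":5},{"x":-51.2,"y":29.7,"z":0,"wx":0,"wy":0,"wz":-25,"grip":5},{"x":-59.6,"y":38.1,"z":0,"wx":0,"wy":0,"wz":-30,"grip":5},{"x":-67.2,"y":47.2,"z":0,"wx":0,"wy":0,"wz":-35,"grip":5},{"x":-74,"y":57,"z":0,"wx":0,"wy":0,"wz":-40,"grip":5},{"x":-74,"y":57,"z":0,"wx":0,"wy":0,"wz":-40,"grip":5},{"x":-74,"y":57,"z":0,"wx":0,"wy":0,"wz":-40,"grip":5},{"x":-74,"y":57,"z":0,"wx":0,"wy":0,"wz":-40,"grip":5}]}}

```text
time_s: 15.15
tool_pos: [469.1, -173.8, 227.0]
tcp_rot: [0.002, 0.833, 0.554, 0.002]
wrist_force: [7.9, -2.2, -4.9]
gripper_width: 0.12
finger_force: 25.0
```

{"name": "carry_out", "arguments": {"deltas": [{"x":0,"y":0,"z":0,"wx":0,"wy":0,"wz":0,"grip":40},{"x":0,"y":0,"z":0,"wx":0,"wy":0,"wz":0,"grip":40},{"x":0,"y":0,"z":0,"wx":0,"wy":0,"wz":0,"grip":40},{"x":0,"y":0,"z":0,"wx":0,"wy":0,"wz":0,"grip":40},{"x":0,"y":0,"z":-20,"wx":0,"wy":0,"wz":0,"grip":40},{"x":0,"y":0,"z":-50,"wx":0,"wy":0,"wz":0,"grip":40},{"x":0,"y":0,"z":-90,"wx":0,"wy":0,"wz":0,"grip":40},{"x":0,"y":0,"z":-115,"wx":0,"wy":0,"wz":0,"grip":40},{"x":0,"y":0,"z":-125,"wx":0,"wy":0,"wz":0,"grip":40},{"x":0,"y":0,"z":-125,"wx":0,"wy":0,"wz":0,"grip":40}]}}

```text
time_s: 15.98
tool_pos: [468.0, -173.6, 354.9]
tcp_rot: [0.002, 0.832, 0.554, 0.002]
wrist_force: [0.4, 0.5, 0.2]
gripper_width: 0.454
finger_force: 0.0
```

```bash
python3 -c "
from h import *
import cv2
im=manip.grab_frame('scene');cv2.imwrite('pics/scene3.png',cv2.resize(im[90:330,220:460,::-1],(600,600)))"
```

```text
(no output)
```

View pics/scene3.png

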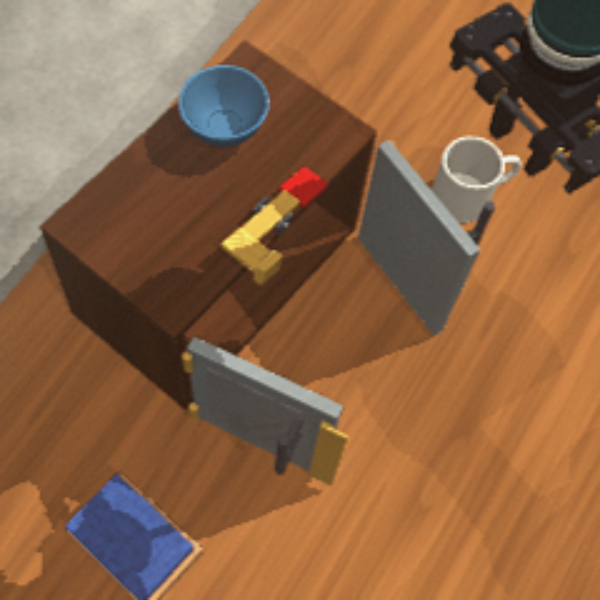

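Both leaves stand about 75° open, at (265,410) and (415,240). The catch is over, the bowl, mug and books are in place, and the gripper is clear.

```bash
python3 -c "
from plant import manip
print(manip.hand_in())"
```

```text
the job is handed in; nothing more can be done
None
```

The job is handed in: the catch is snapped over, both leaves stand about 75° open by the last picture, and the bowl, mug and books show no shift; the hand-in returned no verdict.

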